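# Stack the sunglasses cases and put the keys in the bowl

## Robot

A 7-joint arm with a two-finger parallel gripper is mounted at the origin on the work surface. World frame = base frame: x ahead of the robot, y to its left, z up, the work surface at z = 0. Lengths are in m, angles in rad, forces in N, time in s.
With the tool pointing down it reaches from about 0.425 to 0.825 m from the base axis. Payload 3.6 kg.
Tool frame: the origin (TCP) lies at the very end of the fingers, on their centre line; the grasp point (between the pads) lies 19 mm behind it; z points along the fingers, y is the line along which they close (so a half turn about z gives the same grasp; the last joint's range is limited). The gripper opens to 93 mm and grips with 3 to 60 N. Pads are 15 mm wide; open, the fingers measure 128 mm over their backs; the gripper's body (75 mm by 188 mm) begins 65 mm behind the grasp point.
Start: joints at [-1.23, 0.615, -0.013, 1.423, 0.008, 1.103, -0.04], TCP at [0.233, 0.607, 0.219] pointing down, gripper open.
Joint ranges: [-3.12, 3.12], [-0.3, 2.06], [-1.34, 1.32], [0.26, 2.42], [-1.36, 4.5], [0.01, 1.98], [-2.84, 2.84]. Speed limits (rad/s): [2.79, 2.79, 3.14, 3.14, 3.14, 3.14, 3.14].

## Interface

Orientations are given as a unit quaternion [x, y, z, w].
In Python, from bench import ctrl, read_camera, calibration, order gives the robot as it stands. Calls block until the motion is done:
- ctrl.movep(position, orientation): joint-space move of the TCP to a pose.
- ctrl.movel(position, rate=0.15, rot=None): straight line of the TCP; rot=None keeps the orientation; rate is the mean speed in m/s.
- ctrl.movej(angles): joint-space move.
- ctrl.gripper_to(opening, strength=None): finger opening in m; strength is the grip in N (None keeps the last); returns when the fingers have stopped.
- ctrl.dwell(seconds).
- ctrl.inverse_kinematics(position, orientation): joint angles nearest the present ones, or None.
- ctrl.sense(): the state.
- read_camera(name): name is "scene" or "top"; returns the picture (400x640x3 uint8, red, green, blue); there is no depth.
- calibration(name): a dict with "mtx" (3x3 intrinsics, pixels), "pose" (4x4, takes a point from camera to world coordinates). Camera axes: x right, y up, looking along -z (the intrinsics and any distortion apply to the point x, -y, -z); pixel columns grow to the right and rows downward; lengths in m; the calibration is good to about 2 mm. A picture is of the moment at which its call begins. calibration takes no time and is no camera call.
A pose or a line that the arm cannot do raises ctrl.MotionError and nothing moves.
- order.hand_in(): hands the job in; it is judged then, once.
The state is a dict: "clock": time; "qpos": joint angles; "joint_velocities": joint speeds; "joint_torque": joint torques, N m; "position": TCP position; "orientation": TCP orientation; "force": force on the tool from outside, world axes, zero at the start; "moment": the same for the moment, N m; "width": finger opening in m; "gripper_force": force on a finger pad.
Only numpy, scipy, OpenCV 4.12 (cv2) and the standard library are available. Lean on these libraries where they do the work, as an engineer would, in place of code of your own. Each camera call takes 0.05 s, during which the arm holds its last target. There are 200 camera calls.

## Task

Tidy the console: stack the three sunglasses cases in the middle of the wooden tray, one after another, the largest at the bottom, then the medium one, then the smallest on top, each lid up, centred on the one below and lying lengthways along the tray. Last, put the keyring in the blush bowl. Leave the glass dome, the little jar and the matchbox where they stand.

Things in the scene. Friction and masses are not known exactly. Their poses are not given: they have to be found in the camera images.
- large_case: The largest of the three hard glasses cases, brown rigid plastic, a rounded box 150 long (own x) x 64 wide (own y) x 40 high (own z), flat top and bottom, thin brass clasp on one long side; 160 g or so. Origin: centre of its underside. It lies flat at the start, loose on the console. Grip it across its width.
- medium_case: The middle of the three hard glasses cases, brown rigid plastic, a rounded box 128 long (own x) x 54 wide (own y) x 34 high (own z), flat top and bottom, thin brass clasp on one long side; 120 g or so. Origin: centre of its underside. It lies flat at the start, loose on the console. Grip it across its width.
- small_case: The smallest of the three hard glasses cases, brown rigid plastic, a rounded box 106 long (own x) x 44 wide (own y) x 28 high (own z), flat top and bottom, thin brass clasp on one long side; 90 g or so. Origin: centre of its underside. It lies flat at the start, loose on the console. Grip it across its width.
- keyring: Rigid keyring, about 60 g, lying flat: steel ring, three fanned steel keys, oak fob. Origin: under the ring's centre, at the underside. Fob: block 40 long (own x) x 22 wide (own y) x 16 high, centred 30 mm from the origin towards own -x; grip it across its width. Keys reach 50 mm from the origin along own +x and 66 degrees either side, 4 to 8 mm up. In all 100 x 94 mm.
- tray: A shallow oak tray, 190 long (own x) x 140 wide (own y), fixed to the console. Floor 6 thick; its rim, 6 wide, stands 12 above the console. Origin: centre of its underside.
- bowl: A round blush-pink ceramic bowl, rim 150 across and 52 above the console, wall 5, open above, fixed to the console. Origin: centre of its underside.
- dome: A bystander: small glass dome with a glass button on a light wood base, 92 across, 111 high, standing among the cases. Origin: centre of its underside. Not to be moved.
- jar: A bystander: little amber glass jar with an aluminium lid, 40 across, 32 high. Origin: centre of its underside. Not to be moved.
- matchbox: A bystander: plain cardboard matchbox 55 x 35 x 15. Origin: centre of its underside. Not to be moved.
Things that resemble listed ones, but are neither listed nor needed, are in the scene too. What is shaped like the tray but pink is not meant.

How it is judged:
On the way, in this order (a step that is already met when the one before it is completed fails the run):
1. the large case lies centred in the tray, along it, released (horizontal distance between large_case and tray below 0.015 m and z of large_case in the frame of tray between 0.002 and 0.01 m and angle between the x axis of large_case and the x axis of tray, either way round below 0.2 rad and angle between large_case's own z axis and vertical below 0.1 rad and contact force between large_case and the fingers below 0.1 N and linear speed of large_case below 0.02 m/s and angular speed of large_case below 0.2 rad/s), for 0.2 s.
2. the medium case lies centred on the large one, released (horizontal distance between large_case and tray below 0.015 m and z of large_case in the frame of tray between 0.002 and 0.01 m and angle between the x axis of large_case and the x axis of tray, either way round below 0.2 rad and angle between each of large_case, medium_case's own z axis and vertical below 0.1 rad and horizontal distance between medium_case and large_case below 0.012 m and z of medium_case in the frame of large_case between 0.036 and 0.044 m and angle between the x axis of medium_case and the x axis of large_case, either way round below 0.2 rad and contact force between medium_case and the fingers below 0.1 N and linear speed of medium_case below 0.02 m/s and angular speed of medium_case below 0.2 rad/s), for 0.2 s.
3. the small case lies centred on the medium one, released (horizontal distance between large_case and tray below 0.015 m and z of large_case in the frame of tray between 0.002 and 0.01 m and angle between the x axis of large_case and the x axis of tray, either way round below 0.2 rad and angle between each of large_case, medium_case, small_case's own z axis and vertical below 0.1 rad and horizontal distance between medium_case and large_case below 0.012 m and z of medium_case in the frame of large_case between 0.036 and 0.044 m and angle between the x axis of medium_case and the x axis of large_case, either way round below 0.2 rad and horizontal distance between small_case and medium_case below 0.012 m and z of small_case in the frame of medium_case between 0.03 and 0.038 m and angle between the x axis of small_case and the x axis of medium_case, either way round below 0.2 rad and contact force between small_case and the fingers below 0.1 N and linear speed of small_case below 0.02 m/s and angular speed of small_case below 0.2 rad/s), for 0.2 s.
4. the keyring lies in the bowl, released (horizontal distance between large_case and tray below 0.015 m and z of large_case in the frame of tray between 0.002 and 0.01 m and angle between the x axis of large_case and the x axis of tray, either way round below 0.2 rad and angle between each of large_case, medium_case, small_case's own z axis and vertical below 0.1 rad and horizontal distance between medium_case and large_case below 0.012 m and z of medium_case in the frame of large_case between 0.036 and 0.044 m and angle between the x axis of medium_case and the x axis of large_case, either way round below 0.2 rad and horizontal distance between small_case and medium_case below 0.012 m and z of small_case in the frame of medium_case between 0.03 and 0.038 m and angle between the x axis of small_case and the x axis of medium_case, either way round below 0.2 rad and horizontal distance between keyring and bowl below 0.055 m and z of keyring in the frame of bowl between 0 and 0.055 m and contact force between keyring and the fingers below 0.1 N and linear speed of keyring below 0.02 m/s and angular speed of keyring below 0.2 rad/s), for 0.2 s.
At the end, for the whole second after the job is handed in: Large case on the tray floor, within 15 mm of its centre; medium on it, small on that, each within 12 mm of the centre below; all level, lid up, aligned within 0.2 rad. Keyring origin within 55 mm of the bowl's axis, under 55 mm above its underside. All released and at rest (all of step 4 and contact force between each of large_case, medium_case, small_case and the fingers below 0.1 N and linear speed of each of large_case, medium_case, small_case below 0.02 m/s and angular speed of each of large_case, medium_case, small_case below 0.2 rad/s); the robot touches nothing.
It fails at once if the dome is moved by more than 15 mm or tipped (distance of dome from where it was at the start of the episode above 0.015 m or angle between dome's own z axis and vertical above 0.2 rad).
It fails at once if the jar is moved by more than 15 mm or tipped (distance of jar from where it was at the start of the episode above 0.015 m or angle between jar's own z axis and vertical above 0.2 rad).
It fails at once if the matchbox is moved by more than 15 mm or tipped (distance of matchbox from where it was at the start of the episode above 0.015 m or angle between matchbox's own z axis and vertical above 0.2 rad).
It also fails if it takes over 117 s, if anything falls off the work surface, if the arm or the gripper's body presses on something with over 40 N, if the wrist force passes 120 N, or if a joint passes its speed limit or range.

## Working session

There is one attempt and no reset: what is moved stays moved. The work goes in short steps, each a Python script; the robot and the scene stay as the last script left them, time stands still between calls to the robot, and variables do not carry over. Pictures are saved under pics/ and viewed, at most 14 in all, crops included, and the job is handed in when it is done.

```bash
mkdir -p pics; ls
python3 - <<'E'
from bench import ctrl, read_camera, calibration
import cv2
for n in("top","scene"):
    im=read_camera(n); cv2.imwrite(f"pics/{n}0.png",im[:,:,::-1]); c=calibration(n); print(n,{k:(v.round(4).tolist() if hasattr(v,'round') else v) for k,v in c.items()})
s=ctrl.sense();print(s)
E
```

```text
pics
top {'mtx': [[510.8487, 0.0, 312.0975], [0.0, 510.8487, 192.3843], [0.0, 0.0, 1.0]], 'pose': [[0.0204, 0.9874, -0.1567, 0.2134], [-0.9997, 0.0217, 0.0068, 0.0212], [0.0101, 0.1565, 0.9876, 1.1872], [0.0, 0.0, 0.0, 1.0]]}
scene {'mtx': [[428.0995, 0.0, 322.3416], [0.0, 428.0995, 198.8454], [0.0, 0.0, 1.0]], 'pose': [[-0.0358, -0.622, 0.7822, 1.2102], [0.9991, -0.0059, 0.041, 0.0336], [-0.0209, 0.783, 0.6217, 0.6934], [0.0, 0.0, 0.0, 1.0]]}
{'clock': 0.1, 'qpos': array([-1.23051189,  0.61579736, -0.01265615,  1.42469678,  0.00812552,
        1.1034001 , -0.04041053]), 'joint_velocities': array([ 0.00181022, -0.00258638,  0.0001547 , -0.00462168, -0.00045426,
        0.00032662, -0.00123071]), 'joint_torque': array([ 8.81779597e-04, -4.60040689e+01,  2.09680866e-01, -1.66245478e+01,
       -6.12403289e-02,  1.69283745e-02,  9.81501557e-05]), 'position': array([0.23282632, 0.6061271 , 0.2176271 ]), 'orientation': array([ 1.82317381e-01,  9.83239089e-01, -1.10906602e-03, -1.92166014e-04]), 'force': array([-0.08072903,  0.10677365,  0.04761736]), 'moment': array([0.04558614, 0.00853443, 0.02870308]), 'gripper_force': 0.0, 'width': 0.09300522766113879}
```

View pics/top0.png

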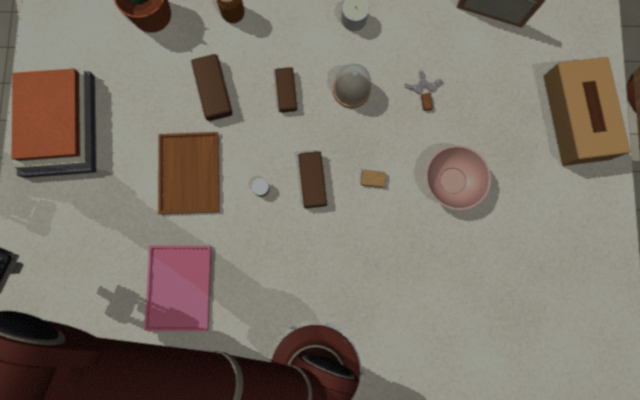

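View pics/scene0.png

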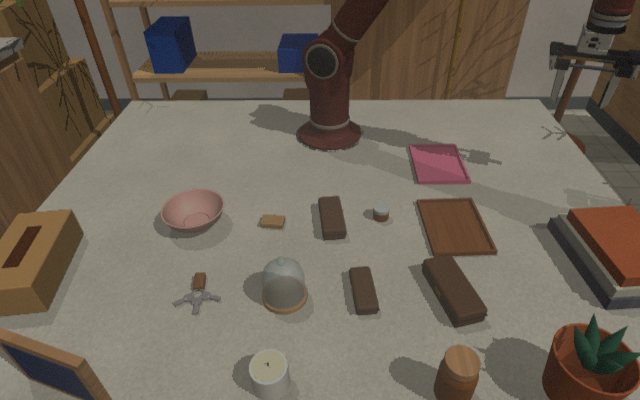

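Top view: the large case is at (211,86), the small case at (286,90) and the medium case at (313,179). The oak tray is at (189,173), the bowl at (459,178) and the keyring at (427,90), with its fob below at (427,102). The bystanders are the dome (352,87), jar (260,187) and matchbox (373,179).

Lookalikes:
- **Tray:** the pink tray at (180,288) is a decoy; I choose the oak one at (189,173).
- **Cases:** three brown boxes at (211,86), (286,90) and (313,179), told apart by measured size. The tissue-box slot (595,106) is not a case.
- **Jar:** the brown jar (231,8) and the candle (355,12) resemble the little jar.
- **Bowl:** the plant pot (143,10) is not the bowl.

```bash
cat > h.py <<'E'
import numpy as np, cv2
from bench import ctrl, read_camera, calibration, order
def cast(px,z,cam="top"):
    c=calibration(cam); K,T=np.array(c["mtx"]),np.array(c["pose"])
    px=np.atleast_2d(px).astype(float)
    d=np.c_[(px[:,0]-K[0,2])/K[0,0],-(px[:,1]-K[1,2])/K[1,1],-np.ones(len(px))]@T[:3,:3].T
    return T[:3,3]+d*((z-T[2,3])/d[:,2])[:,None]
def blobs(im,lo,hi,amin=60):
    m=cv2.inRange(cv2.cvtColor(im,cv2.COLOR_RGB2HSV),np.array(lo),np.array(hi))
    m=cv2.morphologyEx(m,cv2.MORPH_CLOSE,np.ones((3,3)))
    cs,_=cv2.findContours(m,cv2.RETR_EXTERNAL,cv2.CHAIN_APPROX_NONE)
    return [c[:,0] for c in cs if cv2.contourArea(c)>amin]
def near(bs,p): return min(bs,key=lambda c:np.hypot(*(c.mean(0)-p)))
def rect(c,z,cam="top"):
    "centre, (long,short) and direction of the long side of a silhouette cast on the plane z"
    w=cast(c,z,cam)[:,:2]; r=cv2.convexHull((w*1000).astype(np.float32))
    M=cv2.moments(r); b=cv2.boxPoints(cv2.minAreaRect(r)); e=[b[1]-b[0],b[2]-b[1]]
    e.sort(key=np.linalg.norm); a=np.arctan2(e[1][1],e[1][0])
    return np.array([M["m10"],M["m01"]])/M["m00"]/1000,np.linalg.norm(e[1]),np.linalg.norm(e[0]),(a+np.pi/2)%np.pi-np.pi/2
E
python3 - <<'E'
from h import *
im=read_camera("top"); sc=read_camera("scene")
for p in [(211,86),(286,90),(313,179),(189,150),(427,100),(373,179),(459,178)]:
    print(p,cv2.cvtColor(im,cv2.COLOR_RGB2HSV)[p[1],p[0]])
for p in [(455,285),(363,288),(332,215),(455,225),(199,281),(193,205)]:
    print(p,cv2.cvtColor(sc,cv2.COLOR_RGB2HSV)[p[1],p[0]])
crop=cv2.resize(im[40:215,150:460],None,fx=2.5,fy=2.5,interpolation=cv2.INTER_CUBIC)
cv2.imwrite("pics/crop0.png",crop[:,:,::-1])
E
```

```text
(211, 86) [ 13 116  77]
(286, 90) [ 13 131  72]
(313, 179) [ 12 119  73]
(189, 150) [ 13 163 103]
(427, 100) [ 13 163 100]
(373, 179) [ 18 124 134]
(459, 178) [  9  61 151]
(455, 285) [12 92 78]
(363, 288) [15 83 80]
(332, 215) [14 82 81]
(455, 225) [ 13 124 101]
(199, 281) [ 13 114 103]
(193, 205) [ 11  66 155]
```

View pics/crop0.png

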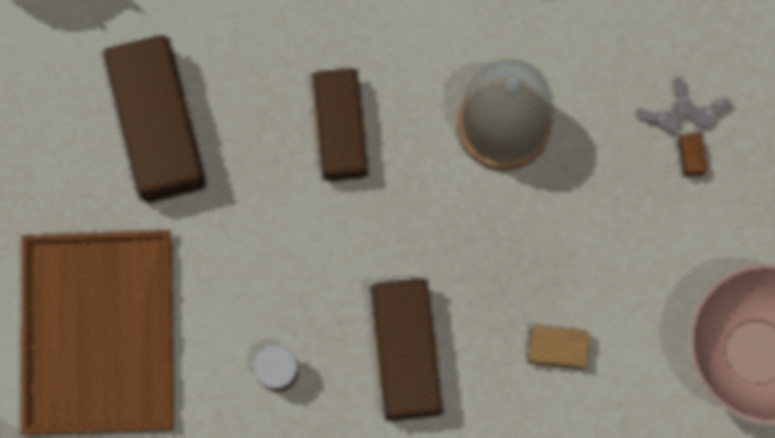

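The crop confirms it: three brown cases with distinct sizes, the oak tray below the large one, and a keyring with its fob towards the robot at original pixel (427,101). Now I measure.

```bash
cat >> h.py <<'E'
CASES=dict(large=(.040,150,64),medium=(.034,128,54),small=(.028,106,44))
E
python3 - <<'E'
from h import *
im=read_camera("top"); sc=read_camera("scene")
seeds=dict(large=((211,86),(453,290)),small=((286,90),(363,290)),medium=((313,179),(332,217)))
f=lambda r:(r[0].round(4).tolist(),[round(float(x),3) for x in r[1:]])
for n,(a,b) in seeds.items():
    h=CASES[n][0]
    print(n,CASES[n],f(rect(near(blobs(im,(5,70,15),(25,255,125)),a),h/2)),f(rect(near(blobs(sc,(3,45,15),(25,255,115)),b),h/2,"scene")))
B=blobs(im,(5,140,60),(25,255,140))
t=near(B,(189,173)); print("tray",f(rect(t,.012)),f(rect(near(blobs(sc,(3,60,40),(25,255,160)),(455,225)),.006,"scene")))
k=near(B,(427,101)); print("fob",f(rect(k,.012)),f(rect(near(blobs(sc,(3,90,40),(25,255,160),30),(199,281)),.010,"scene")))
b=near(blobs(im,(0,45,60),(12,110,255)),(459,178)); w=cast(b,.052); print("bowl",cv2.fitEllipse((w[:,:2]*1000).astype(np.float32)))
m=near(blobs(im,(15,90,90),(25,255,255)),(373,179)); print("match",f(rect(m,.012)))
print("jar",cast((260,187),.03),"dome",cast((352,95),.01), "pts", cast([(427,86)],.004))
# keyring metal
reg=im[65:115,400:450]; hsv=cv2.cvtColor(reg,cv2.COLOR_RGB2HSV)
cv2.imwrite("pics/key0.png",cv2.resize(reg,None,fx=10,fy=10,interpolation=cv2.INTER_CUBIC)[:,:,::-1])
E
```

```text
large (0.04, 150, 64) ([0.649, 0.2588], [157.666, 64.459, 0.287]) ([0.5265, 0.2867], [392.515, 164.78, -0.08])
small (0.028, 106, 44) ([0.6487, 0.0817], [107.213, 45.376, 0.127]) ([0.6457, 0.0808], [122.192, 49.099, 0.135])
medium (0.034, 128, 54) ([0.4306, 0.0141], [128.287, 55.304, 0.133]) ([0.4263, 0.0128], [158.703, 57.836, 0.135])
tray ([0.4415, 0.3037], [186.874, 135.033, 0.049]) ([0.5115, 0.2924], [399.362, 168.038, -0.087])
fob ([0.6269, -0.258], [36.762, 18.483, 0.121]) ([0.6266, -0.2597], [43.488, 21.553, 0.167])
bowl ((436.380859375, -317.02081298828125), (145.7931671142578, 146.62448120117188), 126.34523010253906)
match ([0.4363, -0.129], [51.688, 35.345, 1.569])
jar [[0.40694854 0.13298182 0.03      ]] dome [[ 0.63974133 -0.07818933  0.01      ]] pts [[ 0.66914643 -0.26095233  0.004     ]]
```

View pics/key0.png

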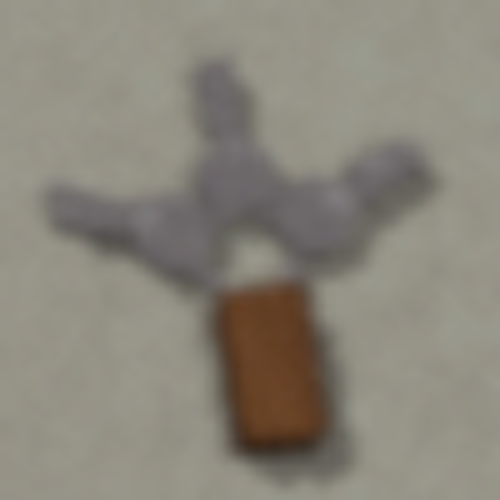

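Measured sizes and heights agree with the specification. The keyring's fob centre is (0.627,-0.259) and its +x points away from the robot at about 0.13 rad. I'll check reach and then do the large case.

```bash
cat >> h.py <<'E'
from scipy.spatial.transform import Rotation as Rn
TRAY=np.array([.4415,.3037]); TA=.049
def quat(a):
    "tool down, closing line across a thing whose long axis has the heading a; half-turn with the smaller last joint"
    return Rn.from_euler("ZX",[a,np.pi]).as_quat()
def goto(p,a,z):
    c=[]
    for t in (a,a+np.pi):
        try: q=ctrl.inverse_kinematics([*p,z],quat(t))
        except ctrl.MotionError: q=None
        if q is not None: c.append((abs(q[6]),t,q))
    _,t,q=min(c,key=lambda v:v[0]); ctrl.movep([*p,z],quat(t)); return q
def pick(p,a,z,opening,F=25,up=.2):
    ctrl.gripper_to(opening); goto(p,a,up); ctrl.movel([*p,z+.05],.2); ctrl.movel([*p,z],.06)
    ctrl.gripper_to(0,F); s=ctrl.sense(); print("grip",s["width"],s["gripper_force"],s["position"])
    ctrl.movel([*p,up],.15); s=ctrl.sense(); print("lift",s["width"],s["gripper_force"],s["force"],s["clock"])
def place(p,a,z,opening,up=.22):
    goto(p,a,up); ctrl.movel([*p,z+.02],.15); ctrl.movel([*p,z],.03); s=ctrl.sense(); print("down",s["force"],s["position"])
    ctrl.gripper_to(opening); ctrl.dwell(.3); ctrl.movel([*p,up],.12); s=ctrl.sense(); print("t",s["clock"])
E
python3 - <<'E'
from h import *
for n,p,a,z in [("L",(.649,.2588),.287,.2),("L",(.649,.2588),.287,.01),("T",TRAY,TA,.22),("T",TRAY,TA,.016),("M",(.4306,.0141),.133,.008),("M",(.4306,.0141),.133,.2),("S",(.6487,.0817),.127,.2),("S",(.6487,.0817),.127,.005),("K",(.627,-.259),.13,.2),("K",(.627,-.259),.13,.002),("B",(.4364-.03,-.317),0,.2),("B",(.4364-.03,-.317),0,.04)]:
    for t in (a,a+np.pi):
        q=ctrl.inverse_kinematics([*p,z],quat(t)); print(n,z,None if q is None else np.round(q,2))
E
```

```text
L 0.2 [-0.72  0.78  0.64  1.3  -0.46  1.21 -1.34]
L 0.2 [-0.34  0.72 -0.14  1.28  0.1   1.15  1.37]
L 0.01 [-0.68  0.98  0.54  1.45 -0.58  0.87 -1.24]
L 0.01 [-0.32  0.92 -0.16  1.44  0.18  0.8   1.31]
T 0.22 [-1.11  0.52  0.72  1.77 -0.4   1.01 -1.76]
T 0.22 [-0.58  0.44 -0.09  1.75  0.05  0.95  0.93]
T 0.016 [-0.94  0.78  0.47  1.95 -0.64  0.56 -1.55]
T 0.016 [-0.58  0.73 -0.1   1.94  0.14  0.48  0.84]
M 0.008 [-0.25  0.68  0.25  2.24 -0.59  0.28 -0.92]
M 0.008 [-0.02  0.67 -0.1   2.23  0.24  0.25  1.37]
M 0.2 [-0.67  0.39  0.8   2.06 -0.37  0.84 -1.08]
M 0.2 [-0.15  0.31  0.09  2.05 -0.04  0.79  1.67]
S 0.2 [-0.53  0.72  0.7   1.45 -0.49  1.15 -1.19]
S 0.2 [-0.14  0.64 -0.04  1.44  0.02  1.07  1.52]
S 0.005 [-0.48  0.95  0.6   1.61 -0.68  0.81 -1.04]
S 0.005 [-0.1   0.87 -0.11  1.59  0.13  0.69  1.43]
K 0.2 [-0.08  0.83  0.92  1.37 -0.67  1.26 -0.56]
K 0.2 [ 0.26  0.68  0.18  1.36 -0.13  1.11  2.16]
K 0.002 [ 0.1   0.95  0.49  1.53 -0.56  0.81 -0.63]
K 0.002 [ 0.44  0.9  -0.14  1.51  0.16  0.74  1.93]
B 0.2 [-0.06  0.67  1.14  1.85 -0.69  1.08 -0.22]
B 0.2 [ 0.15  0.51  0.7   1.85 -0.4   0.93  2.61]
B 0.04 [ 0.22  0.76  0.63  2.   -0.75  0.63 -0.21]
B 0.04 [ 0.69  0.67 -0.1   1.98  0.13  0.49  2.06]
```

```bash
python3 - <<'E'
s=open("h.py").read(); i=s.index("def goto"); j=s.index("def pick")
s=s[:i]+"def goto(p,a,z): ctrl.movep([*p,z],quat(a+np.pi))\n"+s[j:]
s=s.replace("; half-turn with the smaller last joint","")
open("h.py","w").write(s)
E
python3 - <<'E'
from h import *
pick((.649,.2588),.287,.011,.09)
place(TRAY,TA,.018,.08)
im=read_camera("top")
cv2.imwrite("pics/a.png",cv2.resize(im[60:230,140:340],None,fx=3,fy=3)[:,:,::-1])
E
```

```text
grip 0.06364487383102363 24.994709193706512 [0.64908263 0.2588139  0.01120131]
lift 0.06391010311963785 24.993005990982056 [ 0.60533811 -0.30859371 -2.60456252] 6.3417
down [-0.20085701  0.28418494 -1.42523705] [0.44159305 0.30377327 0.0179862 ]
t 12.0333
```

View pics/a.png

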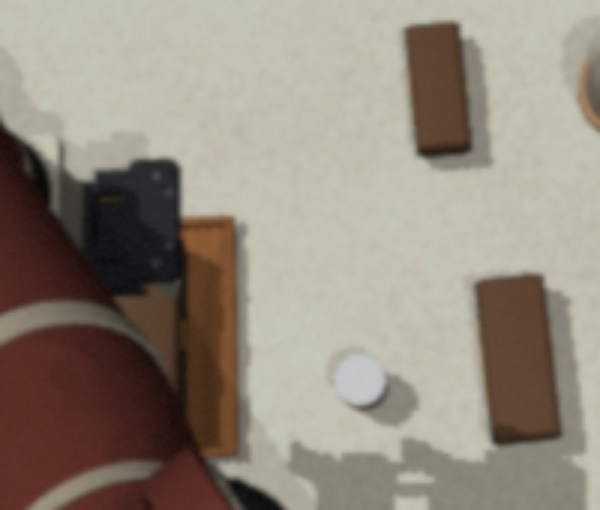

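The arm hides the tray, and the other cases are undisturbed. I'll move above the medium case and measure the large one from there.

Run:
```python
from h import *
ctrl.gripper_to(.09); goto((.4306,.0141),.133,.2)
im=read_camera("top"); v=im[110:235,130:260]
hsv=cv2.cvtColor(im,cv2.COLOR_RGB2HSV); print(hsv[175,189],hsv[175,165],hsv[175,214])
cv2.imwrite("pics/b.png",cv2.resize(v,None,fx=4,fy=4,interpolation=cv2.INTER_CUBIC)[:,:,::-1])
c=near(blobs(im,(3,70,15),(25,150,92)),(189,165)); print(rect(c,.026))
```

```text
[ 12 112 100] [ 13 158 129] [ 13 158 110]
(array([0.4293767 , 0.29446554]), np.float32(155.53893), np.float32(66.50724), np.float32(-0.011546493))
```

View pics/b.png

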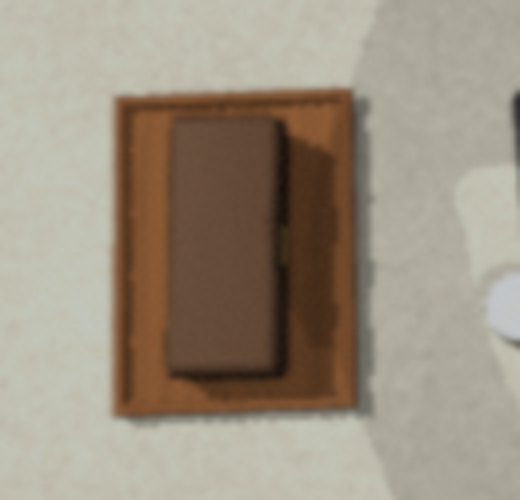

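The large case lies inside the tray, its top face at about (185,171) and the tray outline at about (188,173). I'll cast both at their own heights.

Run:
```python
from h import *
im=read_camera("top"); hsv=cv2.cvtColor(im,cv2.COLOR_RGB2HSV)
c=near(blobs(im,(3,85,70),(25,135,125),800),(186,170)); print("top",rect(c,.046))
o=lambda p:np.array(p)/4+[129.6,109.6]
print(rect(o([(170,117),(282,118),(278,377),(168,373)]),.046))
print("tray",rect(o([(116,98),(352,90),(356,411),(114,415)]),.012))
t=near(blobs(im,(3,85,15),(25,255,150),3000),(189,173)); print("tray mask",rect(t,.012))
sc=read_camera("scene"); cv2.imwrite("pics/c.png",cv2.resize(sc[170:280,390:520],None,fx=4,fy=4,interpolation=cv2.INTER_CUBIC)[:,:,::-1])
```

```text
top (array([0.43978121, 0.30334957]), np.float32(145.9867), np.float32(58.54821), np.float32(0.036210537))
(array([0.43822311, 0.30123386]), np.float32(151.58449), np.float32(64.07927), np.float32(0.039663553))
tray (array([0.44066983, 0.30335033]), np.float32(191.86655), np.float32(139.25514), np.float32(0.061163425))
tray mask (array([0.44187857, 0.30303599]), np.float32(190.18918), np.float32(138.6135), np.float32(0.06713164))
```

View pics/c.png

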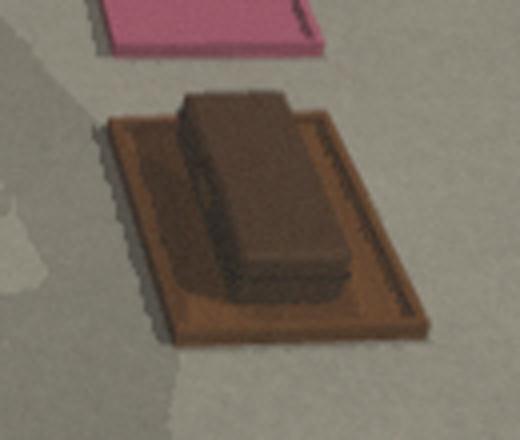

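The large case lies flat and centred to about 2 mm, aligned within 0.03 rad. Next come the medium and then the small, with a check between them.

```bash
cat >> h.py <<'E'
def check(z,seed):
    im=read_camera("top"); c=near(blobs(im,(3,85,45),(25,140,125),300),seed); print("top face",rect(c,z)); return im
E
python3 - <<'E'
from h import *
P=(.4400,.3028)
pick((.4306,.0141),.133,.008,.08)
place(P,.045,.0555,.075,.24)
goto((.6487,.0817),.127,.2)
im=check(.080,(185,168)); v=im[110:235,130:260]
cv2.imwrite("pics/d.png",cv2.resize(v,None,fx=4,fy=4,interpolation=cv2.INTER_CUBIC)[:,:,::-1])
E
```

```text
grip 0.05350791640785639 24.998766481876373 [0.43070469 0.01413907 0.00815615]
lift 0.05350306547614664 24.997675716876984 [-0.26745082 -0.3768951  -1.31486379] 18.2833
down [ 0.59078992  0.79951685 -1.54440157] [0.44007003 0.30286948 0.05548938]
t 24.05
top face (array([0.43029984, 0.2929661 ]), np.float32(146.90703), np.float32(68.12838), np.float32(0.05434847))
```

View pics/d.png

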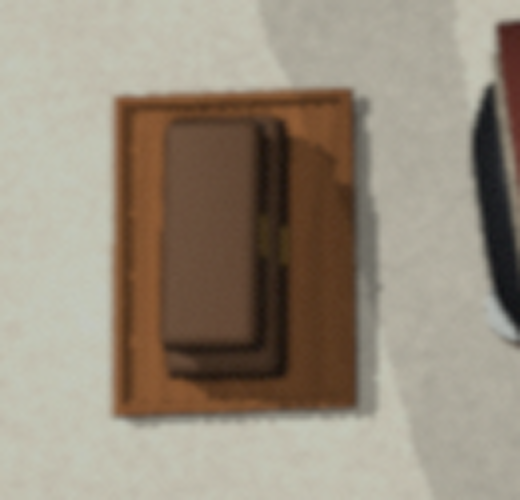

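The medium case sits on the large one, both clasps visible at (196,170) and (201,171), with its top face at about (183,168). I'll cast that, then pick and place the small case on it.

Run:
```python
from h import *
o=lambda p:np.array(p)/4+[129.6,109.6]
r=rect(o([(163,117),(263,119),(261,348),(162,346)]),.080); print("medium",r)
m=r[0]; P=np.array([.4400,.3028]); assert np.hypot(*(m-P))<.006
pick((.6487,.0817),.127,.005,.07)
place((m+P)/2,.045,.0865,.065,.26)
goto((.627,-.259),.13,.2)
im=read_camera("top"); sc=read_camera("scene")
A=cv2.resize(im[110:235,130:260],(390,375),interpolation=cv2.INTER_CUBIC);B=cv2.resize(sc[150:280,390:520],(375,375),interpolation=cv2.INTER_CUBIC)
cv2.imwrite("pics/e.png",np.hstack([A,B])[:,:,::-1])
```

```text
medium (array([0.43878951, 0.30013444]), np.float32(131.41125), np.float32(55.494713), np.float32(0.047613025))
grip 0.04389298959128438 24.99562919139862 [0.64880861 0.08175853 0.00520229]
lift 0.04399313440623944 24.99496042728424 [ 1.0345294  -0.18790431 -1.1202578 ] 29.725
down [-0.18372132 -0.00539516 -0.96504609] [0.43949756 0.30151134 0.08652925]
t 35.3833
```

View pics/e.png

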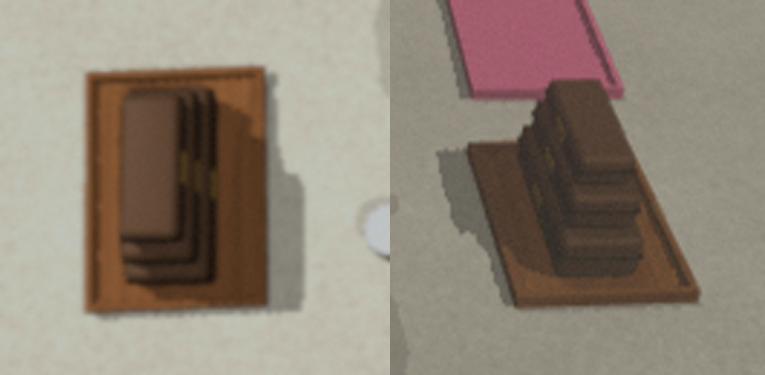

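The three cases are stacked neatly and level, small top face at about (180,164) in the full image. Next is the keyring.

Run:
```python
from h import *
print("small",rect(np.array([(121,88),(183,91),(180,241),(118,238)])/3+[129.6,109.6],.108))
pick((.627,-.259),.13,.003,.05,F=30)
a=.13; p=np.array([.4364,-.3170])-.032*np.array([np.cos(a),np.sin(a)])
goto(p,a,.2); ctrl.movel([*p,.07],.15); f0=ctrl.sense()["force"]
for z in np.arange(.064,.034,-.004):
    ctrl.movel([*p,z],.05); f=ctrl.sense()["force"]-f0
    if np.linalg.norm(f)>2: break
print(z,f)
im=read_camera("top");sc=read_camera("scene")
cv2.imwrite("pics/f.png",np.hstack([cv2.resize(i,(390,375),interpolation=cv2.INTER_CUBIC) for i in (im[110:235,395:525],sc[150:275,130:260])])[:,:,::-1])
```

```text
small (array([0.43989078, 0.29971076]), np.float32(112.81448), np.float32(44.7535), np.float32(0.03814423))
grip 0.021394962944075873 29.950504302978516 [ 0.62708038 -0.25891659  0.003203  ]
lift 0.021782509568355982 29.950147569179535 [ 0.78061906 -0.35652899 -1.14823288] 42.2667
0.064 [-0.28727758 -0.61233826 -1.98250167]
```

View pics/f.png

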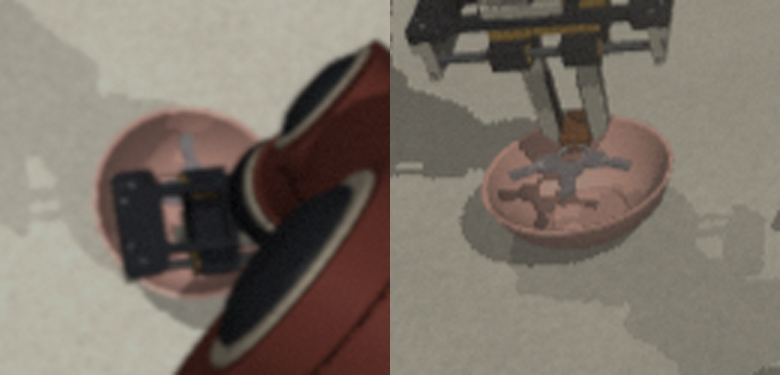

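The keyring is held level and centred over the bowl, so the 2 N reading was a motion transient and not contact. I'll continue lowering.

Run:
```python
from h import *
p=ctrl.sense()["position"][:2]; f0=ctrl.sense()["force"]
for z in np.arange(.060,.034,-.004):
    ctrl.movel([*p,z],.04); ctrl.dwell(.15); f=ctrl.sense()["force"]-f0
    if f[2]>2: break
print(z,f)
ctrl.gripper_to(.04); ctrl.dwell(.4); ctrl.movel([*p,.2],.1); goto((.45,-.02),0,.25); ctrl.dwell(.5)
im=read_camera("top");sc=read_camera("scene"); print(ctrl.sense()["clock"])
cv2.imwrite("pics/g.png",np.hstack([cv2.resize(i,(390,375),interpolation=cv2.INTER_CUBIC) for i in (im[110:235,395:525],sc[150:275,130:260])])[:,:,::-1])
cv2.imwrite("pics/h.png",np.vstack([im[40:240],sc[120:320]])[:,:,::-1])
```

```text
0.035999999999999976 [-0.40925008 -0.02505159 -0.14990019]
51.8833
```

View pics/g.png

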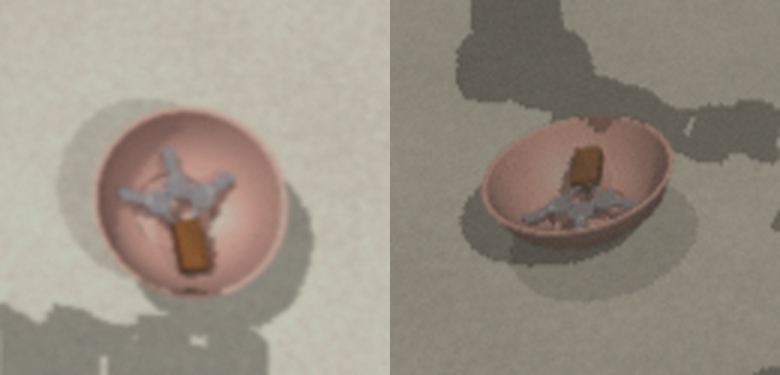

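View pics/h.png

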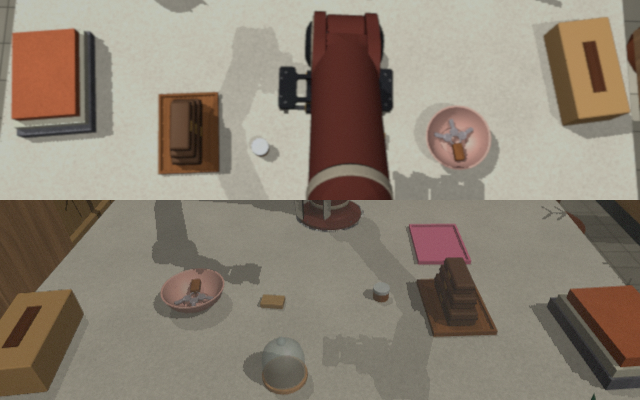

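The keyring lies in the bowl with its ring near the axis at about (456,174). The stack stands at (187,171), and the dome, jar and matchbox are where they were. Handing in.

```bash
python3 -c "
from bench import order; print(order.hand_in())"
```

```text
the job is handed in; nothing more can be done
None
```

The job is handed in after about 52 s, though no verdict came back: the three cases are stacked in the oak tray, each centred within about 4 mm by my measurements, the keyring is in the blush bowl, and the dome, jar and matchbox look unmoved.

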